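# Lay the tall drum blank down in the rest

### The arm

A 6-joint arm with a two-finger parallel gripper is mounted at the origin on the work surface. World frame = base frame: x ahead of the robot, y to its left, z up, the work surface at z = 0. Lengths are in m, angles in degrees, forces in N, time in s.
With the tool pointing down it reaches from about 0.425 to 0.925 m from the base axis. Payload 12.5 kg.
Tool frame: the origin (TCP) lies between the finger pads; the fingertips stand 11 mm ahead of it and the grasp point (between the pads) lies 8 mm behind it (manip.tcp_to_tips is the distance from the TCP to the fingertips, in m); z points along the fingers, y is the line along which they close (so a half turn about z gives the same grasp; the last joint's range is limited). The gripper opens to 85 mm and grips with 20 to 120 N. Pads are 22 mm wide; open, the fingers measure 114 mm over their backs; the gripper's body (76 mm by 85 mm) begins 54 mm behind the grasp point. The pads swing forward as they close: fully open they stand 13 mm farther back than shut.
Start: joints at [63.392, 28.126, 89.318, -0, 62.55, -6.05], TCP at [0.219, 0.585, 0.242] pointing down, gripper open.
Joint ranges: [-177.58, 177.58], [-47.91, 125.51], [2.72, 160], [-65.01, 245.01], [3.68, 167.84], [-153.87, 153.87]. Speed limits (degrees/s): [127.2, 127.2, 159.86, 180, 180, 180].

### API

Orientations are given as [roll, pitch, yaw] about the fixed x, y, z axes, in that order (R = Rz(yaw) Ry(pitch) Rx(roll)).
In Python, from station import manip, optics, job, get_state gives the robot as it stands (manip), with the cameras (optics), the readings as plain functions and the job (job).
- The arm moves only by the shell command python3 nudge.py [OPENING] [FORCE], which reads ROWS from standard input. ROWS is a JSON list of rows, 1 to 20 of them, each an object with the fields dx, dy, dz (the shift in m), drx, dry, drz (a rotation vector in degrees); a field left out counts as zero; each row shifts and turns the commanded pose from where the row before left it, along the tool's axes as they then stand; what a row does not reach is not made up. A row lasts 1/12 s, in which the tool goes at most 0.0417 m and 7.16 degrees, less where a joint would pass 70% of its speed; a pose out of reach is approached as far as the arm can. OPENING is the opening from 0.0 (shut) to 1.0 (fully open), set as the command begins (- or left out keeps the last). The fingers move at their own pace and stop on an object; FORCE is the grip in N (left out, the last holds). Time passes only in rows, so rows that do not move let the fingers close. It prints the time, the measured TCP pose, the force, the opening and the grip force at its end. Input that does not fit is refused with a message, and nothing moves.
- get_state(): the state, without advancing time (a new reading comes with each control period).
- optics.grab_frame(name): name is "scene" or "top"; returns the picture (420x560x3 uint8, blue, green, red); there is no depth.
- optics.camera_model(name): a dict with "K" (3x3 intrinsics, pixels), "position" and "orientation" of the camera in the world. Camera axes: x right, y down, z forward; pixel columns grow to the right and rows downward; lengths in m; the calibration is good to about 2 mm. A picture is of the moment at which its call begins. camera_model takes no time and is no camera call.
- job.finish_job(): hands the job in; it is judged then, once.
The state is a dict: "time_s": time; "joint_positions": joint angles; "joint_vel": joint speeds; "joint_torque": joint torques, N m; "ee_pos": TCP position; "tool_rot": TCP orientation; "contact_force": force on the tool from outside, world axes, zero at the start; "ft_torque": the same for the moment, N m; "width": opening from 0.0 (shut) to 1.0 (fully open); "finger_force": force on a finger pad.
Only numpy, scipy, OpenCV 4.12 (cv2) and the standard library are available. Lean on these libraries where they do the work, as an engineer would, in place of code of your own. Each camera call takes 0.05 s, during which the arm holds its last target. There are 200 camera calls.

### The job

Two brass drum blanks stand on end at the open end of the two-lane laying rest. Push the taller one over so that it lies down along the lane in front of it, its top end towards the steel stop bar, and then push it along the lane until that end is up against the bar. Push only, lifting and carrying nothing, and leave the shorter blank, the mallet and the forming die standing where they are.

Things in the scene. Friction and masses are not known exactly. Their poses are not given: they have to be found in the camera images.
- rest: Fixed wooden laying rest, 300 x 204 mm. Origin: centre of its underside on the bench; z up; x along its two lanes towards the stop bar. Cork floor 15 mm above the bench, from x = -150 to 120 mm. Lanes centred at y = 46.5 and -46.5 mm, 75 mm wide, between rails 18 mm wide with tops 37 mm above the bench, from x = -60 to 120 mm. The blanks stand at about x = -105 mm, where there are no rails.
- stop (a point): Middle of the lane-side face of the dark steel stop bar across the +x end of the rest, at floor level (x = 120 mm, y = 0, z = 15 mm in the rest's frame). The bar spans both lanes; its top is 60 mm above the bench. Axes as the rest's.
- tall: The taller brass drum blank: loose closed cylinder, 60 mm diameter, 130 mm high, about 0.3 kg, standing on the rest's floor in front of either lane. Origin: centre of its bottom face; z along its axis to its top end. It slides little: pushed near its top it tips about the far edge of its foot, and falls by itself past about 25 degrees of tilt.
- tall_mid (a point): Middle of the taller blank, on its axis, 65 mm from either end.
- tall_top (a point): Centre of the taller blank's top end face.
- short: The shorter brass drum blank: loose closed cylinder, 60 mm diameter, 75 mm high, about 0.22 kg, standing on the rest's floor in front of the other lane, its axis about 93 mm from the taller one's. Origin: centre of its bottom face; z up. To be left alone.
- mallet: Turned boxwood mallet standing on its head, handle up, loose, 72 mm greatest diameter, 190 mm high. Origin: centre of its underside. To be left alone.
- die: Steel forming die, a loose stepped round block, 80 mm diameter, 45 mm high. Origin: centre of its underside. To be left alone.

How it is judged:
By the outcome, as a careful person would: the job done as asked, in the order asked, and still so for the second after the job is handed in, with the robot touching nothing.
It also fails if it takes over 40 s, if anything falls off the work surface, if the arm or the gripper's body presses on something with over 40 N, if the wrist force passes 120 N, or if a joint passes its speed limit or range.

## Working session

There is one attempt and no reset: what is moved stays moved. The work goes in short steps, Python scripts to look and compute and a shell command to move; the robot and the scene stay as the last step left them, time stands still between calls to the robot, and variables do not carry over. Pictures are saved under pics/ and viewed, at most 12 in all, crops included, and the job is handed in when it is done.

```bash
ls; mkdir -p pics
python3 - <<'E'
from station import manip, optics, job, get_state
import cv2
for n in("scene","top"):
    cv2.imwrite(f"pics/{n}0.png",optics.grab_frame(n)); print(n,optics.camera_model(n))
s=get_state();print(s["time_s"],s["ee_pos"],s["tool_rot"],manip.tcp_to_tips)
E
```

```text
nudge.py
pics
station.py
scene {'K': array([[379.75074556,   0.        , 277.52635689],
       [  0.        , 379.75074556, 210.97618403],
       [  0.        ,   0.        ,   1.        ]]), 'position': array([ 1.31376961, -0.17686984,  0.62179642]), 'orientation': array([-121.79526047,   -1.16118736,   76.85065188])}
top {'K': array([[485.60346347,   0.        , 277.13021017],
       [  0.        , 485.60346347, 206.80866516],
       [  0.        ,   0.        ,   1.        ]]), 'position': array([3.38358136e-01, 1.04452606e-03, 1.41437298e+00]), 'orientation': array([-171.9266364 ,    0.67459094,  -91.71328664])}
0.1 [0.21934894 0.58502941 0.24175539] [-1.79939062e+02 -7.18703091e-03  1.59443951e+02] 0.011
```

View pics/scene0.png

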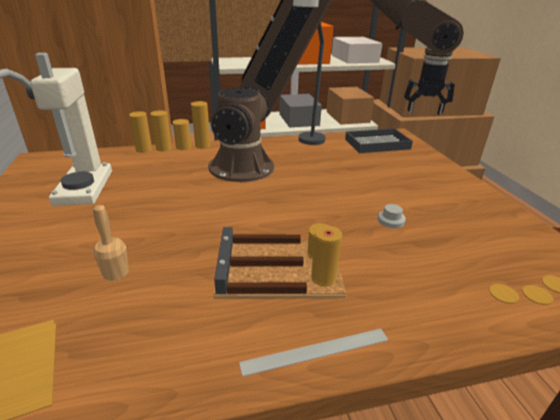

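View pics/top0.png

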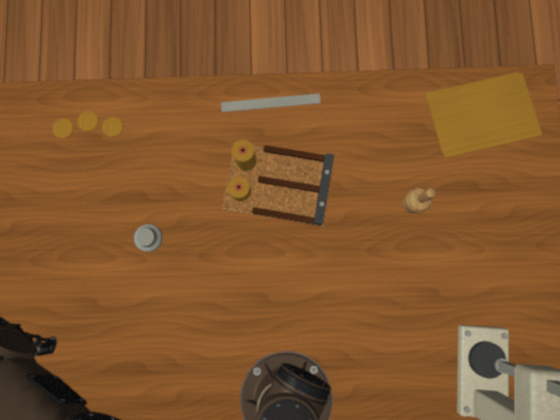

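The scene view shows the tall blank at about (325,255), hiding the short one behind it, with the stop bar at (225,260). In the top view the blanks are at (243,152) and (239,188), the bar at (325,188), the mallet at (417,200) and the die at (148,238). The tall one should be the blank farther from the base. Next I'll measure.

```bash
cat > h.py <<'E'
import numpy as np,cv2
from scipy.spatial.transform import Rotation as R
from station import manip, optics, job, get_state
def cam(n):
    c=optics.camera_model(n);return c["K"],np.array(c["position"]),R.from_euler("xyz",c["orientation"],degrees=True).as_matrix()
def ray(n,p):
    K,o,r=cam(n);d=r@np.linalg.solve(K,[p[0],p[1],1]);return o,d/np.linalg.norm(d)
def onz(n,p,z):
    o,d=ray(n,p);return o+d*(z-o[2])/d[2]
def two(p,q):
    o1,d1=ray("scene",p);o2,d2=ray("top",q)
    t=np.linalg.lstsq(np.c_[d1,-d2],o2-o1,rcond=None)[0]
    a,b=o1+t[0]*d1,o2+t[1]*d2;return (a+b)/2,np.linalg.norm(a-b)
def proj(n,X):
    K,o,r=cam(n);v=K@(r.T@(np.array(X)-o));return v[:2]/v[2]
E
python3 - <<'E'
import cv2
a=cv2.imread("pics/top0.png")[130:240,210:350];b=cv2.imread("pics/scene0.png")[210:310,200:360]
a=cv2.resize(a,None,fx=5,fy=5,interpolation=cv2.INTER_CUBIC);b=cv2.resize(b,None,fx=5,fy=5,interpolation=cv2.INTER_CUBIC)
cv2.imwrite("pics/topc.png",a);cv2.imwrite("pics/scenec.png",b)
E
```

```text
(no output)
```

View pics/topc.png

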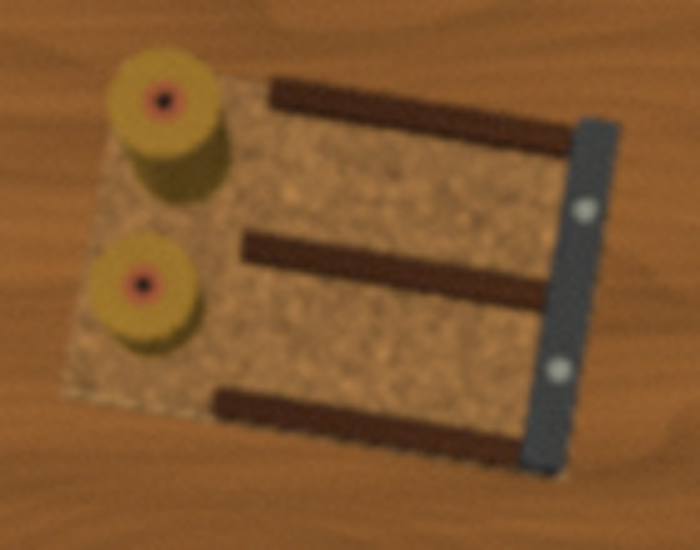

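View pics/scenec.png

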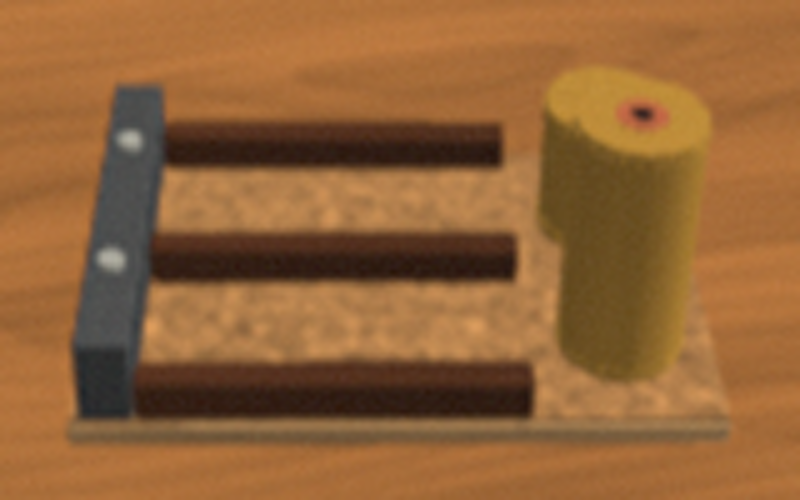

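Top crop: tall top's centre mark at crop (164,101), short's at (143,285), bolts at (585,209) and (559,370). Scene crop: tall mark at (643,114), bolts at (130,139) for the robot side and (111,259) for the far side.

Run:
```python
from h import *
np.set_printoptions(precision=4,suppress=True)
T=lambda x,y:((x+.5)/5-.5+210,(y+.5)/5-.5+130)
S=lambda x,y:((x+.5)/5-.5+200,(y+.5)/5-.5+210)
tt=two(S(643,114),T(164,101));print("tall top",tt)
b1=two(S(130,139),T(559,370));b2=two(S(111,259),T(585,209));print("bolts",b1,b2)
ra=onz("top",T(271,94),.037);rb=onz("top",T(574,140),.037)
print("far rail",ra,rb,np.linalg.norm(ra-rb))
rc=onz("top",T(244,245),.037);rd=onz("top",T(545,294),.037)
re=onz("top",T(216,403),.037);rf=onz("top",T(521,453),.037)
print("mid",rc,rd,"near",re,rf)
for p,q in((ra,rb),(rc,rd),(re,rf)):print("ang",np.degrees(np.arctan2(*(q-p)[[1,0]])))
print("short top",onz("top",T(143,285),.09))
# rail end corners triangulated
print("mid rail end", two(S(516,236),T(246,230)), two(S(502,124),T(221,390)))
# rest frame from rails
ys=np.array([0])
th=np.mean([np.arctan2(*(q-p)[[1,0]]) for p,q in((ra,rb),(rc,rd),(re,rf))])
u=np.array([np.cos(th),np.sin(th)]);v=np.array([-u[1],u[0]])
M=(rc+rd)[:2]/2; O=M-30e-3*u
for n,p in(("tall",tt[0]),("short",onz("top",T(143,285),.09)),("b1",b1[0]),("b2",b2[0]),("far",(ra+rb)/2),("near",(re+rf)/2)):print(n,u@(p[:2]-O),v@(p[:2]-O))
print("O",O,np.degrees(th))
```

```text
tall top (array([0.6759, 0.0978, 0.1452]), np.float64(0.0029633118245255318))
bolts (array([ 0.5354, -0.115 ,  0.063 ]), np.float64(0.003255399954828436)) (array([ 0.6272, -0.134 ,  0.063 ]), np.float64(0.003772361415787569))
far rail [0.7073 0.0451 0.037 ] [ 0.674  -0.1301  0.037 ] 0.1783330786820379
mid [0.6182 0.0631 0.037 ] [ 0.5839 -0.1095  0.037 ] near [0.5265 0.0814 0.037 ] [ 0.4923 -0.0919  0.037 ]
ang -100.74656013899485
ang -101.2456319284457
ang -101.17722895228094
short top [0.5866 0.1173 0.09  ]
mid rail end (array([0.6253, 0.0602, 0.0434]), np.float64(0.002432159098501751)) (array([0.5331, 0.0782, 0.0433]), np.float64(0.0004180347067119344))
tall -0.10315209806986514 0.05026313165561405
short -0.10509389138087218 -0.04106781744648202
b1 0.13270896122885104 -0.04674184445582365
b2 0.1336852320132585 0.04697860561248876
far 0.03172493449811223 0.0917004635565136
near 0.029989287935070687 -0.09332446921855059
O [0.6068 0.0062] -101.05647367324052
```

```bash
echo '[{"drz": 6.71}, {"drz": 6.71}, {"drz": 6.71}, {"drz": 6.71}, {"drz": 6.71}, {"drz": 6.71}, {"drz": 6.71}, {"drz": 6.71}, {"drz": 6.71}, {"drz": 6.71}, {"drz": 6.71}, {"drz": 6.71}, {}, {}]' | python3 nudge.py 0.0 100
cat >> h.py <<'E'
TH=np.radians(-101.06);U=np.array([np.cos(TH),np.sin(TH)]);V=np.array([-U[1],U[0]]);O=np.array([.6068,.0062])
def rest():
    s=get_state();d=s["ee_pos"][:2]-O
    return dict(t=s["time_s"],tcp_rest=np.round([U@d,V@d,s["ee_pos"][2]],4),rot=np.round(s["tool_rot"],2),F=np.round(s["contact_force"],1),w=s["width"])
E
python3 -c "
from h import *
print(rest())
T=((164.5)/5-.5+210,101.5/5-.5+130);p=onz('top',T,.145)[:2]-O;print(U@p,V@p)
T=(((643.5)/5-.5+200,114.5/5-.5+210));p=onz('scene',T,.145)[:2]-O;print(U@p,V@p)"
```

```text
time_s: 1.27
ee_pos: [0.2194, 0.5851, 0.242]
tool_rot: [-180.0, 0.0, 79.1]
contact_force: [-0.0, 0.4, 0.3]
width: -0.003
finger_force: 0.0
{'t': 1.2667, 'tcp_rest': array([-0.4939, -0.4913,  0.242 ]), 'rot': array([-1.7999e+02,  3.0000e-02,  7.9130e+01]), 'F': array([-0. ,  0.4,  0.3]), 'w': -0.002706155944474971}
-0.10469291523959977 0.050462704211977835
-0.10171266792373516 0.05014074346770771
```

```bash
echo '[{"drz": 1.7}, {"dx": -0.014, "dy": 0.0276}, {"dx": -0.014, "dy": 0.0276}, {"dx": -0.014, "dy": 0.0276}, {"dx": -0.014, "dy": 0.0276}, {"dx": -0.014, "dy": 0.0276}, {"dx": -0.014, "dy": 0.0276}, {"dx": -0.014, "dy": 0.0276}, {"dx": -0.014, "dy": 0.0276}, {"dx": -0.014, "dy": 0.0276}, {"dx": -0.014, "dy": 0.0276}, {"dx": -0.014, "dy": 0.0276}, {"dx": -0.014, "dy": 0.0276}, {"dx": -0.014, "dy": 0.0276}, {"dx": -0.014, "dy": 0.0276}, {"dx": -0.014, "dy": 0.0276}, {"dx": -0.014, "dy": 0.0276}, {"dx": -0.014, "dy": 0.0276}, {"dx": -0.014, "dy": 0.0276}, {}]' | python3 nudge.py >/dev/null; python3 -c "
from h import *
print(rest())"
```

```text
{'t': 2.9333, 'tcp_rest': array([-0.2241,  0.0018,  0.2416]), 'rot': array([1.7995e+02, 3.0000e-02, 7.7270e+01]), 'F': array([ 0.2,  0.1, -0.4]), 'w': 0.0014488532703872913}
```

```bash
echo '[{"dx": -0.0108, "dy": 0.0173}, {"dx": -0.0108, "dy": 0.0173}, {"dx": -0.0108, "dy": 0.0173}, {"dz": 0.0217}, {"dz": 0.0217}, {"dz": 0.0217}, {"dz": 0.0217}, {"dz": 0.0217}, {}, {}]' | python3 nudge.py >/dev/null; python3 -c "
from h import *
print(rest());cv2.imwrite('pics/s1.png',optics.grab_frame('scene'))"
```

```text
{'t': 3.7667, 'tcp_rest': array([-0.1933,  0.0483,  0.1331]), 'rot': array([-1.7989e+02,  4.0000e-02,  7.7370e+01]), 'F': array([-0.9, -0.5,  0.1]), 'w': -0.000797311225455828}
```

View pics/s1.png

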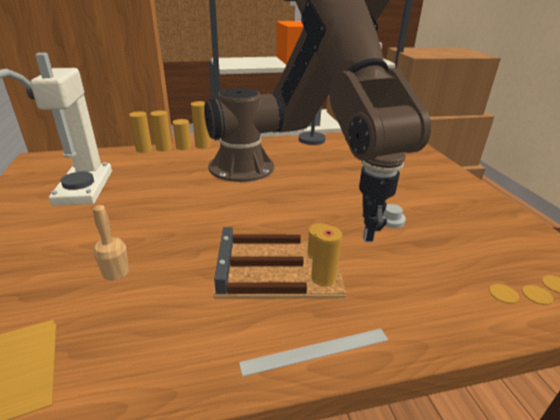

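Picture: shut fingers at (372,232), behind the tall blank and lined up with it; everything else is in place. Now I'll make a small sideways correction, then close in and start tipping slowly.

```bash
echo '[{"dx": -0.01, "dy": 0.0045}, {"dx": -0.015}, {"dx": -0.015}, {"dx": -0.005}, {"dx": -0.005}, {"dx": -0.005}, {"dx": -0.005}, {"dx": -0.005}, {"dx": -0.005}, {"dx": -0.005}, {"dx": -0.005}]' | python3 nudge.py ; python3 -c "
from h import *
print(rest());a=optics.grab_frame('scene')[190:310,200:400];b=optics.grab_frame('top')[110:230,190:390];cv2.imwrite('pics/s2.png',cv2.resize(cv2.vconcat([a,b]),None,fx=2.5,fy=2.5))"
```

```text
time_s: 4.73
ee_pos: [0.6782, 0.1071, 0.1337]
tool_rot: [-180.0, 0.0, 77.2]
contact_force: [0.6, 0.6, 0.6]
width: 0.002
finger_force: 0.3
{'t': 4.7333, 'tcp_rest': array([-0.1128,  0.0507,  0.1337]), 'rot': array([-179.99,    0.  ,   77.23]), 'F': array([0.6, 0.6, 0.6]), 'w': 0.0019544138706595977}
```

View pics/s2.png

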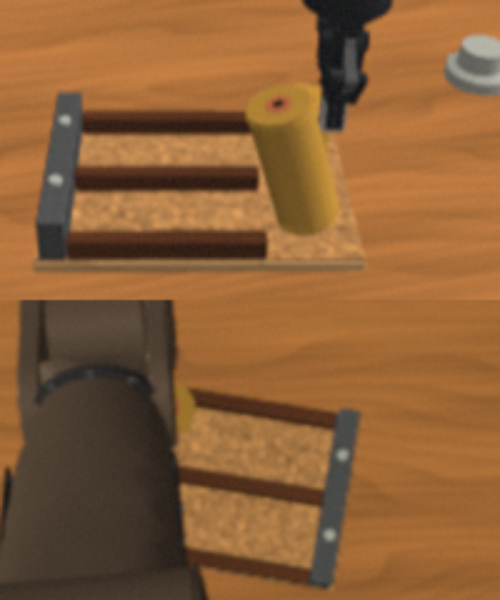

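The blank is tilting about 15° along the lane, foot in place. I'll keep going until it falls.

```bash
echo '[{"dx": -0.005}, {"dx": -0.005}, {"dx": -0.005}, {"dx": -0.005}, {"dx": -0.005}, {}, {}, {}, {}, {}, {}]' | python3 nudge.py ; python3 -c "
from h import *
print(rest());a=optics.grab_frame('scene')[190:310,200:400];b=optics.grab_frame('top')[110:230,190:390];cv2.imwrite('pics/s3.png',cv2.resize(cv2.vconcat([a,b]),None,fx=2.5,fy=2.5))"
```

```text
time_s: 5.75
ee_pos: [0.6728, 0.0833, 0.1338]
tool_rot: [-180.0, -0.0, 77.2]
contact_force: [-0.9, -0.4, -0.0]
width: -0.0
finger_force: 0.0
{'t': 5.75, 'tcp_rest': array([-0.0884,  0.05  ,  0.1338]), 'rot': array([-180.  ,   -0.  ,   77.24]), 'F': array([-0.9, -0.4, -0. ]), 'w': -0.0002305216205515412}
```

View pics/s3.png

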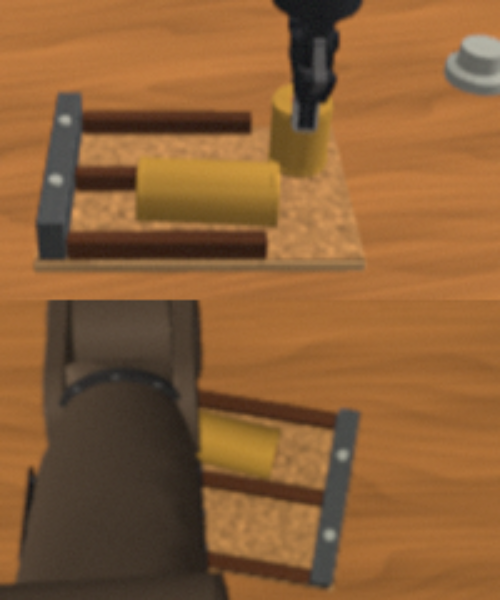

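The blank lies in its lane, top end towards the bar; the short one still stands. I'll locate its ends, back off, straighten and go down behind the foot end.

```bash
echo '[{"dx": 0.022}, {"dx": 0.022}, {"dx": 0.021, "drz": -1.7}, {"dy": -0.0035}, {"dz": 0.0232}, {"dz": 0.0232}, {"dz": 0.0232}, {"dz": 0.0232}, {}, {}]' | python3 nudge.py ; python3 -c "
from h import *
print(rest())
P=lambda n,x,y,z:(lambda d:print(n,np.round([U@d,V@d],4)))(onz(n,(x,y),z)[:2]-O)
P('top',190+276/2.5,110+150/2.5,.06)
P('scene',200+279/2.5,190+165/2.5,.075)
P('scene',200+138/2.5,190+160/2.5,.075)
"
```

```text
time_s: 6.68
ee_pos: [0.6833, 0.1468, 0.0404]
tool_rot: [-179.9, 0.0, 78.9]
contact_force: [-0.2, 0.4, 1.3]
width: 0.001
finger_force: 0.0
{'t': 6.6833, 'tcp_rest': array([-0.1527,  0.0481,  0.0404]), 'rot': array([-1.7989e+02,  3.0000e-02,  7.8910e+01]), 'F': array([-0.2,  0.4,  1.3]), 'w': 0.0010477680037180703}
top [0.0578 0.0396]
scene [-0.0705  0.0445]
scene [0.0592 0.0357]
```

```bash
echo '[{"dx": -0.02}, {"dx": -0.02}, {"dx": -0.015}, {"dx": -0.006}, {"dx": -0.006}, {"dx": -0.006}, {"dx": -0.006}, {"dx": -0.006}, {"dx": -0.006}, {"dx": -0.006}, {"dx": -0.006}, {"dx": -0.006}, {"dx": -0.006}, {"dx": -0.003}, {"dx": -0.002}, {}]' | python3 nudge.py ; python3 -c "
from h import *
print(rest())
a=optics.grab_frame('scene')[190:310,200:400];b=optics.grab_frame('top')[110:230,190:390];cv2.imwrite('pics/s4.png',cv2.resize(cv2.vconcat([a,b]),None,fx=2.5,fy=2.5))"
```

```text
time_s: 8.02
ee_pos: [0.6605, 0.0288, 0.0408]
tool_rot: [-180.0, 0.0, 78.9]
contact_force: [-0.2, -0.5, -0.3]
width: -0.0
finger_force: 0.0
{'t': 8.0167, 'tcp_rest': array([-0.0325,  0.0484,  0.0408]), 'rot': array([-1.7998e+02,  1.0000e-02,  7.8900e+01]), 'F': array([-0.2, -0.5, -0.3]), 'w': -0.0003114312659053369}
```

View pics/s4.png

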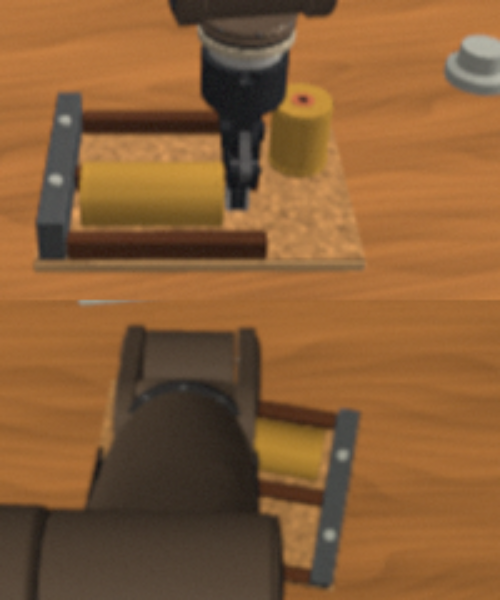

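The blank moved straight and its top end is about 10 mm from the bar. I'll finish slowly, watching the force.

```bash
echo '[{"dx": -0.003}, {"dx": -0.002}, {"dx": -0.002}, {"dx": -0.001}, {}]' | python3 nudge.py; for i in 1; do echo '[{"dx": -0.001}, {"dx": -0.001}]' | python3 nudge.py; done
```

```text
time_s: 8.53
ee_pos: [0.6591, 0.0213, 0.0409]
tool_rot: [-180.0, 0.0, 78.9]
contact_force: [-0.0, 1.8, 0.1]
width: 0.003
finger_force: 0.0
time_s: 8.7
ee_pos: [0.6588, 0.0196, 0.041]
tool_rot: [-180.0, -0.0, 78.9]
contact_force: [0.8, 2.8, -0.0]
width: -0.004
finger_force: 0.0
```

```bash
echo '[{"dx": -0.001}, {}]' | python3 nudge.py
```

```text
time_s: 8.87
ee_pos: [0.6586, 0.0185, 0.041]
tool_rot: [-180.0, -0.0, 78.9]
contact_force: [0.5, 1.5, -1.2]
width: -0.001
finger_force: 0.0
```

```bash
echo '[{"dx": -0.001}, {}]' | python3 nudge.py
```

```text
time_s: 9.03
ee_pos: [0.6586, 0.0177, 0.041]
tool_rot: [180.0, -0.0, 78.9]
contact_force: [-0.1, 3.5, -1.1]
width: -0.004
finger_force: 0.0
```

```bash
echo '[{"dx": -0.001}, {}]' | python3 nudge.py | grep -E 'ee|con'
```

```text
ee_pos: [0.6588, 0.0174, 0.0413]
contact_force: [3.8, 7.4, -0.2]
```

```bash
echo '[{"dx": -0.001}, {}]' | python3 nudge.py | grep -E 'ee|con'; python3 -c "
from h import *
a=optics.grab_frame('scene')[220:280,205:305];b=optics.grab_frame('top')[140:200,270:370];cv2.imwrite('pics/s5.png',cv2.resize(cv2.vconcat([a,b]),None,fx=5,fy=5,interpolation=2))"
```

```text
ee_pos: [0.659, 0.0171, 0.0415]
contact_force: [5.2, 13.4, -0.4]
```

View pics/s5.png

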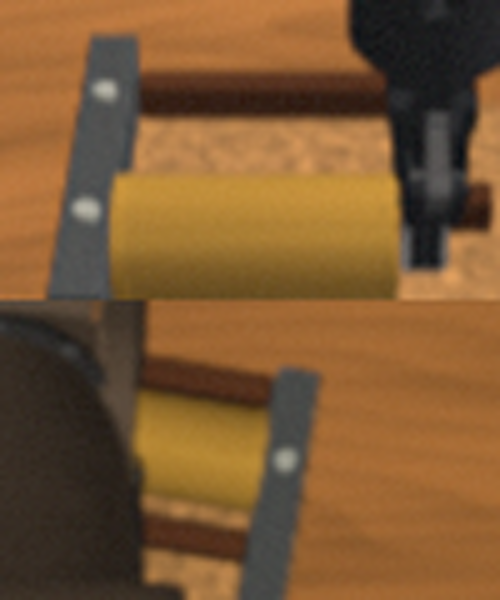

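The force has risen to 14 N with the arm stalled, and the end shows no gap to the bar, so it is seated. I'll back straight off, rise clear and check.

```bash
echo '[{"dx": 0.002}, {"dx": 0.003}, {"dx": 0.006}, {"dx": 0.015}, {"dx": 0.015}, {"dz": -0.02}, {"dz": -0.04}, {"dz": -0.04}, {"dz": -0.04}, {"dz": -0.04}, {"dx": 0.03}, {"dx": 0.04}, {"dx": 0.04}, {"dx": 0.04}, {"dx": 0.04}, {"dx": 0.04}, {"dx": 0.02}, {}, {}]' | python3 nudge.py; python3 -c "
from h import *
s,t=optics.grab_frame('scene'),optics.grab_frame('top')
T0=cv2.imread('pics/top0.png');S0=cv2.imread('pics/scene0.png')
for n,a,b,r in(('mallet',T0,t,(180,220,400,440)),('die',S0,s,(200,232,375,410)),('malletS',S0,s,(200,285,90,135))):
  print(n,np.abs(a[r[0]:r[1],r[2]:r[3]].astype(int)-b[r[0]:r[1],r[2]:r[3]]).mean())
cv2.imwrite('pics/s6.png',cv2.resize(cv2.hconcat([s[190:310,200:360],t[110:230,200:360]]),None,fx=2.5,fy=2.5))"
```

```text
time_s: 11.05
ee_pos: [0.7131, 0.3039, 0.2202]
tool_rot: [-180.0, 0.0, 79.1]
contact_force: [-0.1, 0.1, -0.0]
width: -0.001
finger_force: 0.0
mallet 15.275625
die 4.705357142857143
malletS 4.512156862745098
```

View pics/s6.png

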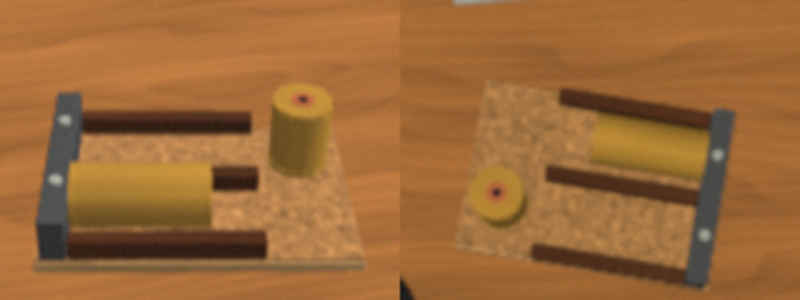

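```bash
python3 -c "
from h import *
t=optics.grab_frame('top');T0=cv2.imread('pics/top0.png')
d=np.abs(t.astype(int)-T0).mean(2);print(d[180:220:5,395:445:5].astype(int))
p=cv2.phaseCorrelate(T0[180:220,395:445,1].astype('f4'),t[180:220,395:445,1].astype('f4'));print(p)
cv2.imwrite('pics/s7.png',cv2.resize(cv2.hconcat([T0[160:240,380:460],t[160:240,380:460]]),None,fx=4,fy=4))"
```

```text
[[18 15 13 13 16 12 13 14 15 18]
 [13 15 14 12 16 15 14 16 15 13]
 [12 14 13 17 18 19 13 18 15 15]
 [12 16 15 19 20 16 13 19 15 13]
 [15 12 17 22 19 14 13 15 12 14]
 [13 13 13 14 20 19 18 15 12 13]
 [16 13 12 13 16 17 13 15 14 12]
 [12 10 13 13 13 11 15 14 13 12]]
((-0.046524731200232594, -0.004239288943107766), 0.9957527058124542)
```

View pics/s7.png

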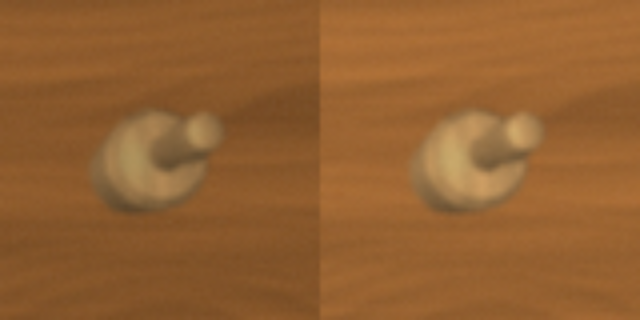

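The two mallet views differ only in overall brightness, so the mallet hasn't moved (shift under 0.1 px). I'll hand in.

```bash
python3 -c "
from station import manip, optics, job, get_state
print(job.finish_job())"
```

```text
the job is handed in; nothing more can be done
None
```

The taller blank lies along its lane with its top end against the stop bar; the camera checks show the shorter blank, mallet and die where they were, and I handed the job in after about 11 s of robot time.

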